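Release a drawer catch through its bare hole with a dowel

ROBOT

A 7-joint arm with a two-finger parallel gripper is mounted at the origin on a cart in front of the work surface, level with it; the furniture and walls round the work are solid. World frame = base frame: x ahead of the robot, y to its left, z up, the work surface at z = 0. Lengths are in m, angles in rad, forces in N, time in s.
With the tool pointing down it reaches from about 0.4 to 0.85 m from the base axis. Payload 4.5 kg.
Tool frame: the origin (TCP) lies between the finger pads; the fingertips stand 11 mm ahead of it and the grasp point (between the pads) lies 8 mm behind it (r.tip_reach is the distance from the TCP to the fingertips, in m); x points along the fingers, y is the direction in which the jaws open and shut, and the axes are right-handed (so a half turn about x gives the same grasp; the last joint's range is limited). The gripper opens to 88 mm and grips with 3 to 60 N. Pads are 18 mm wide; open, the fingers measure 123 mm over their backs; the gripper's body (75 mm by 187 mm) begins 45 mm behind the grasp point.
Start: joints at [-1.211, 0.689, -0.195, 1.565, 0.157, 0.902, -0.215], TCP at [0.2, 0.592, 0.227] pointing down, gripper open.
Joint ranges: [-3.01, 3.01], [-0.46, 2.08], [-1.47, 1.51], [0.13, 2.56], [-1, 4.14], [0.04, 2.09], [-2.66, 2.66]. Speed limits (rad/s): [2.57, 2.57, 3.14, 3.14, 3.14, 3.14, 3.14].

INTERFACE

Orientations are given as a unit quaternion [x, y, z, w].
In Python, from plant import r gives the robot as it stands.
- The arm moves only by the tool drive_tool, never from a script. Its argument "deltas" is a list of rows, each a list of 3 entries, a list of its own where there are three numbers: the turn, a rotation vector about the tool's x, y, z in degrees, then the shift along the tool's x, y, z in cm, then the finger opening in cm, from 0 to 8.81. A call has 1 to 12 rows; each row shifts and turns the commanded pose from where the row before left it, along the tool's axes as they then stand; what a row does not reach is not made up. A row lasts 1/12 s, in which the tool goes at most 41.7 mm and 7.16 degrees, less where a joint would pass 70% of its speed; a pose out of reach is approached as far as the arm can. A call is refused whole if a number of a shift passes 4.17 or a number of a turn 7.16, either way. A call with a gripper value outside its range is refused whole. The fingers move at their own pace and stop on an object; "force" is the grip in N (left out, the last holds). Time passes only in rows, so rows that do not move let the fingers close. It gives the time, the measured TCP pose, the force and the opening at its end, in the units of the state.
- r.get_state(): the state, without advancing time (a new reading comes with each control period).
- r.snapshot(name): name is "scene" or "top" or "wrist"; returns a dict with "color" (400x640x3 uint8, red, green, blue), "fov_y" (degrees; the focal length in pixels is half the picture's height over the tangent of half this angle, whatever the lens; pixels are square), "cx", "cy" (the principal point, pixels), "extrinsics" (4x4, takes a point from world to camera coordinates); the wrist camera has in their place "tool_from_camera" (4x4, takes a point from camera to tool coordinates, whose origin is the TCP and whose axes are the tool frame's). Camera axes: x right, y up, looking along -z (the intrinsics and any distortion apply to the point x, -y, -z); pixel columns grow to the right and rows downward; lengths in m; the calibration is good to about 2 mm. A picture is of the moment at which its call begins: read the wrist's pose just before it. There is no depth.
- r.finish_job(): hands the job in, once; it reports no verdict.
The state is a dict: "clock": time; "q": joint angles; "qd": joint speeds; "joint_torque": joint torques, N m; "tool_pos": TCP position; "eef_rot": TCP orientation; "contact_force": force on the tool from outside, world axes, zero at the start; "moment": the same for the moment, N m; "opening": opening from 0.0 (shut) to 1.0 (fully open).
Only numpy, scipy, OpenCV 4.12 (cv2) and the standard library are available. Lean on these libraries where they do the work, as an engineer would, in place of code of your own. Each camera call takes 0.05 s, during which the arm holds its last target. There are 200 camera calls.

TASK

The push button of this small drawer chest has broken off, so its drawer stays locked. Take the thin dowel from its stand, put it down through the brass-lined hole in the chest's top, feel for the spring bolt's screw head below and press it gently, only until the drawer springs out a little. Stand the dowel back in its own bore and pull the drawer out to its stop, leaving the other things where they are.

Things in the scene. Friction and masses are not known exactly. Their poses are not given: they have to be found in the camera images.
- chest: Fixed bench-top drawer chest of light wood, 200 x 200 mm, 85 mm high, one drawer. Origin: centre of its underside, on the bench; x to its back (the drawer slides out along -x), y to the left as one faces its front, z up. It stands left or right, a little turned. More than 25 N of the dowel on chest, eyelet or bolt bends the catch.
- chest_hole (a point): Centre of the release hole at the rim of its flared brass eyelet, 3 mm proud of the top (88 mm above the bench), 30 mm in front of the chest's centre. The flare narrows from 21 mm at the rim to the 14.5 mm hole in 3 mm; the hole runs straight for 12 mm. Under it is the bolt's flat screw head, 14 mm across, set at an unknown height 19 to 35 mm below the rim: feel for it.
- drawer (a joint): Slide of the drawer in m: 0 shut (1 mm of play), 0.070 out at its stop; stays where left, friction 1.5 N. Locked by a spring bolt: its screw head resists with 4 N at first touch, 8 to 9 N when 6 to 7 mm down, where it frees the drawer, which a spring pushes out by 22 mm or a little more; at 9 mm the bolt meets a rigid stop.
- drawer_handle (a point): Middle of the drawer's handle: level round steel bar, 11 mm thick and 100 mm long along the chest's y, 35 mm in front of the drawer's face, 54 mm above the bench (31 mm below the chest's top), on two 8 mm stems 85 mm apart. Free below, behind and above. It moves with the drawer; axes as the chest's.
- dowel_mid (a point): Middle of the thin round wooden dowel (the tool), 12 mm in diameter, 140 mm long, about 20 g, with a slightly chamfered lower end; z along it, upwards. It stands upright in the stand, its lower end 8 mm above the bench.
- dowel_tip (a point): Centre of the thin dowel's lower end, 70 mm below its middle; same axes.
- stand: Fixed wooden dowel stand, block 50 x 130 mm and 42 mm high, bored from above with two upright holes 64 mm apart along its y, each 34 mm deep. Origin: centre of its underside; x across, y along the block, z up.
- stand_hole0 (a point): Centre of the mouth (42 mm above the bench) of the thin dowel's bore, 14.5 mm in diameter and 34 mm deep, at the stand's y = -32 mm.
- dowel_thick: Stout dowel that does not fit the chest's hole, 18 mm in diameter, 100 mm long, standing in the stand's other, wider bore (stand's y = +32 mm), its top 108 mm above the bench. Origin: centre of its lower end. Leave it alone.
- black_tape: Roll of black tape, 53 mm across, 19 mm high, lying on the chest's top toward the back. Origin: centre of its underside. Leave it alone.
- carpenter_pencil: Flat red pencil, 158 mm long, 8 mm high, lying on the chest's top toward the back. Origin: about the middle of its underside. Leave it alone.
There are look-alikes about, which are no part of the job. Leave any pink or turquoise look-alike of the stand alone.

How it is judged:
By the outcome, as a careful person would: the job done as asked, in the order asked, and still so for the second after the job is handed in, with the robot touching nothing.
It also fails if it takes over 72 s, if anything falls off the work surface, if the arm or the gripper's body presses on something with over 40 N, if the wrist force passes 120 N, or if a joint passes its speed limit or range.

## Working session

There is one attempt and no reset: what is moved stays moved. The work goes in short steps, Python scripts to look and compute and a tool call to move; the robot and the scene stay as the last step left them, time stands still between calls to the robot, and variables do not carry over. Pictures are saved under pics/ and viewed, about 8 in all and at most 12, crops included, and the job is handed in when it is done.

Besides the shell and the picture viewer there is one more tool, called after "Emit:" as a command line: name --argument value ..., lists and objects as JSON in quotes. drive_tool: Moves the arm, as the interface text tells. Its arguments: {"type":"object","properties":{"deltas":{"type":"array","items":{"type":"array"}},"force":{"type":"number"}},"required":["deltas"]}

```bash
ls; mkdir -p pics; cat > h.py <<'E'
import numpy as np, cv2
from scipy.spatial.transform import Rotation as R
from plant import r
def snap(n,save=None):
    st=r.get_state(); s=r.snapshot(n)
    if save: cv2.imwrite(f'pics/{save}.png',s['color'][:,:,::-1])
    if 'extrinsics' in s: T=np.linalg.inv(np.array(s['extrinsics']))
    else:
        W=np.eye(4); W[:3,:3]=R.from_quat(st['eef_rot']).as_matrix(); W[:3,3]=st['tool_pos']
        T=W@np.array(s['tool_from_camera'])
    h=s['color'].shape[0]; f=h/2/np.tan(np.radians(s['fov_y'])/2)
    return s,T,(f,s['cx'],s['cy'])
def ray(T,K,u,v):
    f,cx,cy=K; d=np.array([(u-cx)/f,-(v-cy)/f,-1.])
    return T[:3,3],T[:3,:3]@d
def onz(T,K,u,v,z):
    o,d=ray(T,K,u,v); return o+d*(z-o[2])/d[2]
def proj(T,K,p):
    f,cx,cy=K; c=np.linalg.inv(T)@np.append(p,1); return cx+f*c[0]/-c[2], cy+f*c[1]/c[2]
def st():
    s=r.get_state(); M=R.from_quat(s['eef_rot']).as_matrix()
    print('t',round(s['clock'],2),'pos',np.round(s['tool_pos'],4),'F',np.round(s['contact_force'],1),'op',round(s['opening'],3)); print(np.round(M,3)); return s,M
E
python3 - <<'E'
from h import *
s,M=st()
for n in ('scene','top','wrist'):
    a,T,K=snap(n,n+'0'); print(n,K,np.round(T,3).tolist(),[k for k in a])
E
```

```text
pics
t 0.0 pos [0.1999 0.5915 0.2262] F [ 0.1 -0.3 -0.2] op 1.003
[[-0.     0.32   0.947]
 [-0.002  0.947 -0.32 ]
 [-1.    -0.002  0.   ]]
scene (np.float64(387.07991771951583), 325.41525150708196, 194.1213422928346) [[0.907, 0.17, -0.385, 0.216], [-0.42, 0.412, -0.809, -0.712], [0.021, 0.895, 0.445, 0.465], [0.0, 0.0, 0.0, 1.0]] ['color', 'fov_y', 'cx', 'cy', 'extrinsics']
top (np.float64(379.1917624705765), 318.96071991262323, 192.5422788558006) [[-0.003, 0.986, -0.167, 0.411], [-1.0, -0.003, 0.002, -0.014], [0.002, 0.167, 0.986, 0.955], [0.0, 0.0, 0.0, 1.0]] ['color', 'fov_y', 'cx', 'cy', 'extrinsics']
wrist (np.float64(301.4049054407698), 314.73668148204877, 202.27926909255487) [[0.32, -0.901, -0.294, 0.123], [0.948, 0.303, 0.102, 0.619], [-0.002, -0.311, 0.95, 0.383], [0.0, 0.0, 0.0, 1.0]] ['color', 'fov_y', 'cx', 'cy', 'tool_from_camera']
```

View pics/top0.png

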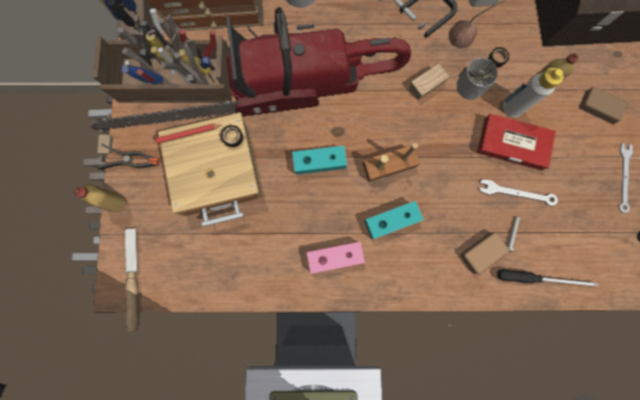

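View pics/scene0.png

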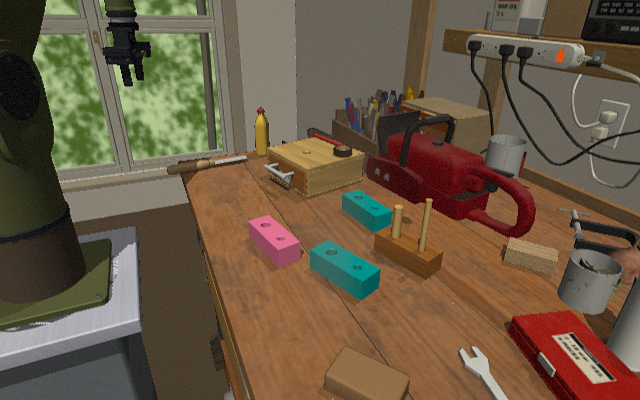

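The top view shows the chest at left, with its hole near (210,174) and handle near (221,215). The brown stand is at (391,162), with the thin dowel's top near (415,147). The scene view confirms the thin dowel is in the bore on the far right.

```bash
python3 - <<'E'
from h import *
im=cv2.imread('pics/top0.png')
a=cv2.resize(im[105:235,145:270],None,fx=4,fy=4,interpolation=cv2.INTER_CUBIC)
b=cv2.resize(im[130:190,355:430],None,fx=4,fy=4,interpolation=cv2.INTER_CUBIC)
c=np.zeros((520,800,3),np.uint8); c[:520,:500]=a; c[:240,500:]=b
cv2.imwrite('pics/crop1.png',c)
_,T,K=snap('top')
for n,(u,v,z) in dict(hole=(210,174,.088),dowtop=(415,147,.148),thick=(383,160,.108),handle=(222,217,.054)).items(): print(n,onz(T,K,u,v,z).round(4))
E
```

```text
hole [0.6031 0.2388 0.088 ]
dowtop [ 0.6496 -0.2278  0.148 ]
thick [ 0.6306 -0.1634  0.108 ]
handle [0.5057 0.2154 0.054 ]
```

View pics/crop1.png

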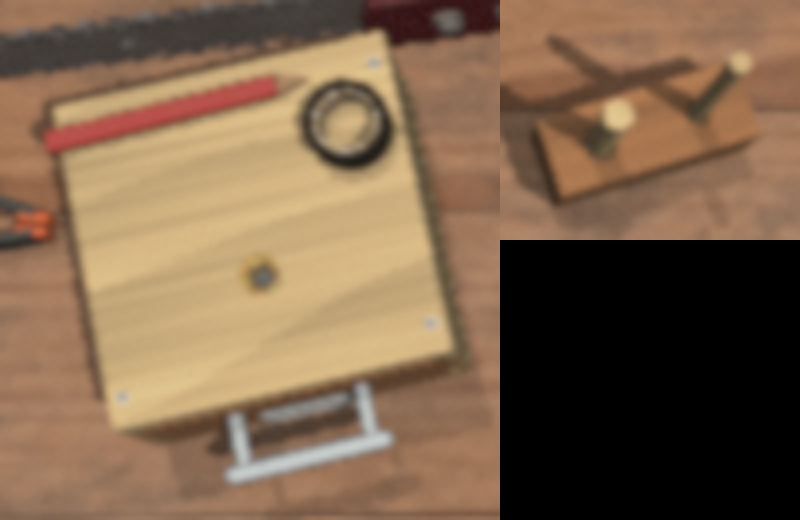

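The crop shows the hole at crop pixel (261,274), the chest corners, the handle bar from (232,476) to (388,438), and the dowel tops at (740,63) and (618,116).

```bash
python3 - <<'E'
from h import *
_,T,K=snap('top')
a=lambda u,v,z:onz(T,K,145+u/4-.4,105+v/4-.4,z)
b=lambda u,v,z:onz(T,K,355+(u-500)/4-.4,130+v/4-.4,z)
P=dict(hole=a(261,274,.088),bl=a(50,106,.085),br=a(382,30,.085),fr=a(455,350,.085),fl=a(115,430,.085),hl=a(232,476,.054),hr=a(388,438,.054),thin=b(740,63,.148),thick=b(618,116,.108))
for k,v in P.items(): print(k,v.round(4))
c=(P['bl']+P['br']+P['fr']+P['fl'])/4; x=(P['bl']+P['br']-P['fr']-P['fl'])[:2]; 
print('centre',c,'len',np.linalg.norm(x)/2,'yaw',np.degrees(np.arctan2(x[1],x[0])))
h=P['hl']-P['hr']; print('handle len',np.linalg.norm(h),np.degrees(np.arctan2(-h[0],h[1])))
d=P['thick']-P['thin']; print('bores',np.linalg.norm(d[:2]),np.degrees(np.arctan2(-d[0],d[1])))
print('hole to centre',np.linalg.norm((c-P['hole'])[:2]))
s,M=st(); print(np.linalg.norm(s['tool_pos'][:2]))
E
```

```text
hole [0.6052 0.2393 0.088 ]
bl [0.709  0.3709 0.085 ]
br [0.7564 0.174  0.085 ]
fr [0.5604 0.1252 0.085 ]
fl [0.5141 0.3201 0.085 ]
hl [0.4901 0.2608 0.054 ]
hr [0.5125 0.1689 0.054 ]
thin [ 0.6533 -0.2271  0.148 ]
thick [ 0.6339 -0.166   0.108 ]
centre [0.63496805 0.24754803 0.085     ] len 0.20174703168760869 yaw 14.276670160325232
handle len 0.09464767513521405 13.709973871674359
bores 0.06413292037013908 17.645489655654107
hole to centre 0.030872858098505988
t 0.25 pos [0.2    0.5919 0.2267] F [ 0.9  0.  -0.2] op 0.995
[[-0.     0.32   0.947]
 [-0.001  0.947 -0.32 ]
 [-1.    -0.001  0.   ]]
0.6247297121422832
```

Every size matches: 202 mm chest, 64.1 mm between bores, 95 mm handle, 31 mm from hole to centre. I'll turn the jaws across the stand row first, then travel to above the dowel.

Emit:
drive_tool --deltas '[[[6.7,0,0],[0,0,0],8.8],[[6.7,0,0],[0,0,0],8.8],[[6.7,0,0],[0,0,0],8.8],[[6.7,0,0],[0,0,0],8.8],[[6.7,0,0],[0,0,0],8.8],[[6.7,0,0],[0,0,0],8.8],[[6.7,0,0],[0,0,0],8.8],[[6.7,0,0],[0,0,0],8.8]]'

```text
clock: 0.92
tool_pos: [0.1999, 0.5921, 0.2269]
eef_rot: [0.418, 0.57, -0.419, 0.57]
contact_force: [0.3, -0.2, -0.5]
opening: 0.998
```

Emit:
drive_tool --deltas '[[[0,0,0],[0,0.3,1.5],8.8],[[0,0,0],[0,0.6,3],8.8],[[0,0,0],[0,0.6,3],8.8],[[0,0,0],[0,0.6,3],8.8],[[0,0,0],[0,0.6,3],8.8],[[0,0,0],[0,0.6,3],8.8],[[0,0,0],[0,0.6,3],8.8],[[0,0,0],[0,0.6,3],8.8],[[0,0,0],[0,0.6,3],8.8],[[0,0,0],[0,0.6,3],8.8],[[0,0,0],[0,0.6,3],8.8],[[0,0,0],[0,0.6,3],8.8]]'

```text
clock: 1.92
tool_pos: [0.3713, 0.2833, 0.2271]
eef_rot: [0.417, 0.571, -0.417, 0.571]
contact_force: [0.7, -0.1, -0.3]
opening: 0.999
```

Emit:
drive_tool --deltas '[[[0,0,0],[0,0.6,3],8.8],[[0,0,0],[0,0.6,3],8.8],[[0,0,0],[0,0.6,3],8.8],[[0,0,0],[0,0.6,3],8.8],[[0,0,0],[0,0.6,3],8.8],[[0,0,0],[0,0.6,3],8.8],[[0,0,0],[0,0.6,3],8.8],[[0,0,0],[0,0.6,3],8.8],[[0,0,0],[0,0.6,3],8.8],[[0,0,0],[0,0.6,3],8.8],[[0,0,0],[0,0.6,3],8.8],[[0,0,0],[0,0.6,3],8.8]]'

```text
clock: 2.92
tool_pos: [0.5496, -0.0378, 0.227]
eef_rot: [0.417, 0.571, -0.417, 0.571]
contact_force: [0.5, 0.4, -0.1]
opening: 0.999
```

Emit:
drive_tool --deltas '[[[0,0,0],[0,0.5,2.7],8.8],[[0,0,0],[0,0.5,2.7],8.8],[[0,0,0],[0,0.5,2.7],8.8],[[0,0,0],[0,0.5,2.7],8.8],[[0,0,0],[0,0.5,2.7],8.8],[[0,0,0],[0,0.5,2.7],8.8],[[0,0,0],[0,0.6,2.7],8.8],[[0,0,0],[0,0.6,2.3],8.8],[[0,0,0],[0,0,0],8.8],[[0,0,0],[0,0,0],8.8]]'

```text
clock: 3.75
tool_pos: [0.6534, -0.2268, 0.2263]
eef_rot: [0.417, 0.571, -0.418, 0.57]
contact_force: [-0.6, 0.6, 0.2]
opening: 1.001
```

```bash
python3 - <<'E'
from h import *
s,M=st(); a,T,K=snap('wrist','w1')
print(proj(T,K,[.6533,-.2271,.148]))
E
```

```text
t 3.75 pos [ 0.6534 -0.2268  0.2263] F [-0.6  0.6  0.2] op 1.001
[[-0.001  0.953  0.303]
 [-0.     0.303 -0.953]
 [-1.    -0.001 -0.   ]]
(np.float64(314.61342478470857), np.float64(208.4736489932217))
```

View pics/w1.png

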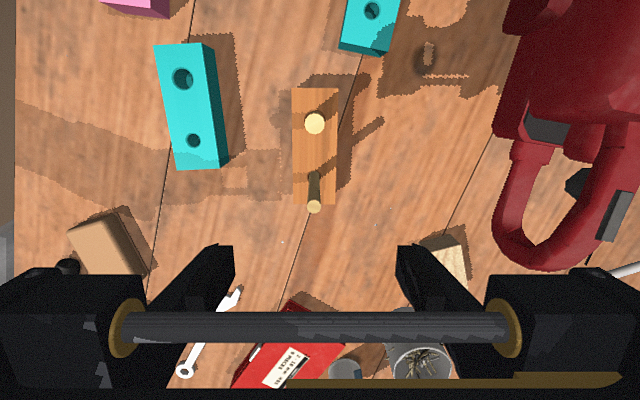

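The dowel top shows at (314,206), against a predicted (314.6,208.5), so it is within 2 mm. I'll descend and grip.

Emit:
drive_tool --deltas '[[[0,0,0],[2,0,-0.1],8.0],[[0,0,0],[3,0,0],6.0],[[0,0,0],[3,0,0],5.0],[[0,0,0],[2,0,0],4.0],[[0,0,0],[0.6,0,0],3.0],[[0,0,0],[0,0,0],2.5],[[0,0,0],[0,0,0],2],[[0,0,0],[0,0,0],1.6],[[0,0,0],[0,0,0],1],[[0,0,0],[0,0,0],0.5],[[0,0,0],[0,0,0],0.5],[[0,0,0],[0,0,0],0.5]]' --force 30

```text
clock: 4.8
tool_pos: [0.6536, -0.2247, 0.1216]
eef_rot: [0.417, 0.571, -0.417, 0.571]
contact_force: [-0.4, 0.2, 3.5]
opening: 0.125
```

Emit:
drive_tool --deltas '[[[0,0,0],[0,0,0],0.5],[[0,0,0],[0,0,0],0.5],[[0,0,0],[0,0,0],0.5],[[0,0,0],[0,0,0],0.5]]'

```text
clock: 5.13
tool_pos: [0.6537, -0.2248, 0.1215]
eef_rot: [0.417, 0.571, -0.417, 0.571]
contact_force: [-0.9, -0.3, 6.1]
opening: 0.121
```

Emit:
drive_tool --deltas '[[[0,0,0],[-0.5,0,0],0.5],[[0,0,0],[-1,0,0],0.5],[[0,0,0],[-1,0,0],0.5],[[0,0,0],[-1,0,0],0.5],[[0,0,0],[-1.5,0,0],0.5],[[0,0,0],[-2,0,0],0.5],[[0,0,0],[-2,0,0],0.5],[[0,0,0],[-2,0,0],0.5],[[0,0,0],[-1,0,0],0.5],[[0,0,0],[0,0,0],0.5]]'

```text
clock: 5.97
tool_pos: [0.655, -0.2251, 0.2445]
eef_rot: [0.418, 0.569, -0.416, 0.573]
contact_force: [0.2, -0.9, -1.0]
opening: 0.125
```

```bash
python3 - <<'E'
from h import *
s,M=st()
W,T,K=snap('wrist','w2'); S,T2,K2=snap('scene','s2')
p=s['tool_pos']+M@np.array([-.008,0,0])
for dz in (.02,-.12): print(proj(T,K,p+[0,0,dz]),proj(T2,K2,p+[0,0,dz]))
u,v=map(int,proj(T2,K2,p-[0,0,.05]))
sc=S['color'][max(v-70,0):v+70,u-60:u+60,::-1]; sc=cv2.resize(sc,(360,420))
w=cv2.resize(W['color'][140:400,220:420,::-1],(400,520))
c=np.zeros((520,800,3),np.uint8); c[:420,:360]=sc; c[:,400:]=w
cv2.imwrite('pics/c2.png',c); print(u,v)
E
```

```text
t 5.97 pos [ 0.655  -0.2251  0.2445] F [ 0.2 -0.9 -1. ] op 0.125
[[ 0.006  0.953  0.304]
 [-0.002  0.304 -0.953]
 [-1.     0.005  0.003]]
(np.float64(315.0338583340972), np.float64(279.58171886843166)) (np.float64(439.0148413564841), np.float64(132.3856428394261))
(np.float64(314.12768311510905), np.float64(195.8534794197532)) (np.float64(427.467337205713), np.float64(206.1112477501596))
432 170
```

View pics/c2.png

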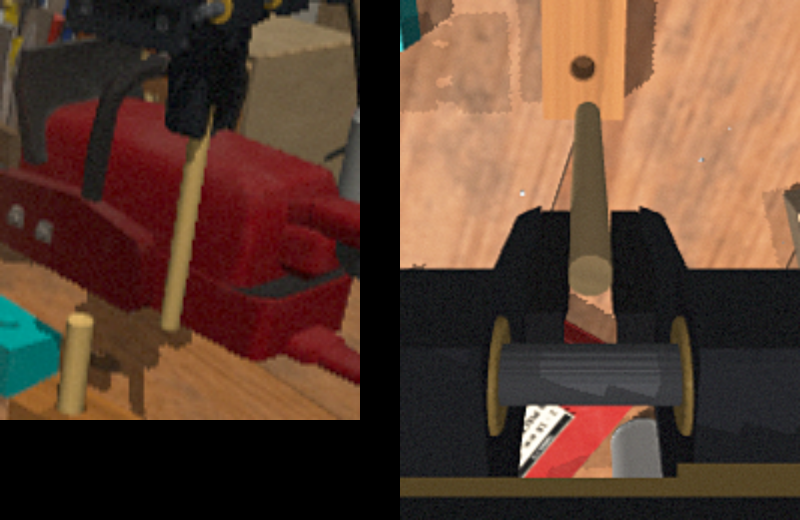

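Dowel is held nearly on the tool axis, with its tip at about (313.5,196) against a predicted (314,196). The empty bore is at full-image (311,173). I'll carry it to above the chest hole.

Emit:
drive_tool --deltas '[[[0,0,0],[0,0.4,-1.0],0.5],[[0,0,0],[0,0.4,-2.0],0.5],[[0,0,0],[0,0.4,-2.0],0.5],[[0,0,0],[0,0.4,-2.0],0.5],[[0,0,0],[0,0.4,-2.0],0.5],[[0,0,0],[0,0.4,-2.0],0.5],[[0,0,0],[0,0.4,-2.0],0.5],[[0,0,0],[0,0.4,-2.0],0.5],[[0,0,0],[0,0.4,-2.0],0.5],[[0,0,0],[0,0.4,-2.0],0.5],[[0,0,0],[0,0.4,-2.0],0.5],[[0,0,0],[0,0.4,-2.0],0.5]]'

```text
clock: 7.07
tool_pos: [0.6276, 0.0112, 0.2395]
eef_rot: [0.416, 0.572, -0.417, 0.57]
contact_force: [-0.3, 1.0, -0.0]
opening: 0.123
```

Emit:
drive_tool --deltas '[[[0,0,0],[0,0.4,-2.0],0.5],[[0,0,0],[0,0.4,-2.0],0.5],[[0,0,0],[0,0.4,-2.0],0.5],[[0,0,0],[0,0.4,-2.0],0.5],[[0,0,0],[0,0.4,-2.0],0.5],[[0,0,0],[0,0.4,-2.0],0.5],[[0,0,0],[0,0.4,-2.0],0.5],[[0,0,0],[0,0.4,-2.0],0.5],[[0,0,0],[0,0.4,-2.0],0.5],[[0,0,0],[0,0.4,-2.0],0.5],[[0,0,0],[0,0.4,-1.8],0.5],[[0,0,0],[0,0.2,-1.0],0.5]]'

```text
clock: 8.07
tool_pos: [0.6012, 0.2442, 0.2394]
eef_rot: [0.415, 0.573, -0.416, 0.571]
contact_force: [0.4, 1.2, -0.9]
opening: 0.122
```

Emit:
drive_tool --deltas '[[[0,0,0],[0,0,0],0.5],[[0,0,0],[0,0,0],0.5],[[0,0,0],[0,0,0],0.5]]'

```text
clock: 8.32
tool_pos: [0.6035, 0.2384, 0.2406]
eef_rot: [0.417, 0.57, -0.418, 0.571]
contact_force: [0.5, -0.2, -0.2]
opening: 0.122
```

```bash
python3 - <<'E'
from h import *
s,M=st()
W,T,K=snap('wrist','w3'); S,T2,K2=snap('top','t3')
p=s['tool_pos']
for z in (.128,.088): print(proj(T,K,[p[0],p[1],z]))
w=cv2.resize(W['color'][130:230,260:370,::-1],None,fx=5,fy=5,interpolation=cv2.INTER_CUBIC)
cv2.imwrite('pics/c3.png',w)
E
```

```text
t 8.32 pos [0.6035 0.2384 0.2406] F [ 0.5 -0.2 -0.2] op 0.122
[[-0.001  0.953  0.303]
 [-0.002  0.303 -0.953]
 [-1.    -0.001  0.002]]
(np.float64(314.91507121875213), np.float64(195.89518059517027))
(np.float64(314.93501670403987), np.float64(184.85276693897))
```

View pics/c3.png

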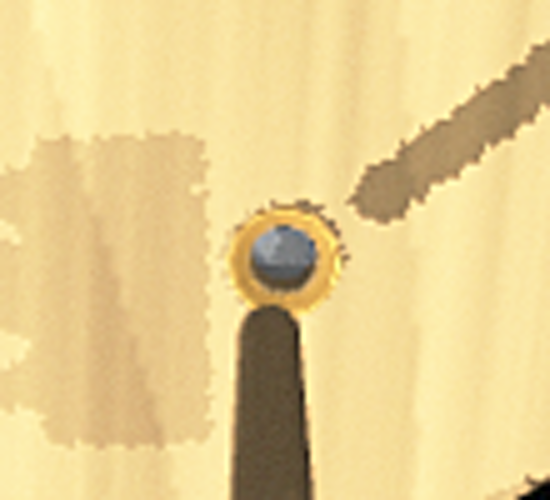

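The eyelet centre is at full-image (316.8,181.2) and the tip centre at about (313.8,196). I'll work out the relative correction.

```bash
python3 - <<'E'
from h import *
s,M=st()
_,T,K=snap('wrist')
h=onz(T,K,316.8,181.2,.088); t=onz(T,K,313.8,196,.127)
print(h,t,(M.T@(h-t))*100, 'dowel axis at grasp? top', )
E
python3 - <<'E'
from h import *
im=cv2.imread('pics/w3.png')
g=im[130:400,250:380]
cv2.imwrite('pics/c3b.png',cv2.resize(g,None,fx=2,fy=2))
# rim by brass colour
hsv=cv2.cvtColor(im,cv2.COLOR_BGR2HSV)[150:192,290:345]
m=((hsv[...,1]>140)&(hsv[...,2]>150)).astype(np.uint8)
ys,xs=np.nonzero(m); print(xs.min()+290,xs.max()+290,ys.min()+150,ys.max()+150,len(xs))
E
```

```text
t 8.42 pos [0.6038 0.2382 0.2409] F [ 0.3 -0.6 -0.4] op 0.122
[[-0.     0.953  0.302]
 [-0.001  0.302 -0.953]
 [-1.    -0.     0.001]]
[0.60454705 0.24265119 0.088     ] [0.60298293 0.23750426 0.127     ] [ 3.89932877  0.30621238 -0.44815518] dowel axis at grasp? top
306 327 171 191 182
```

```bash
python3 - <<'E'
from h import *
s=r.get_state(); a=r.snapshot('wrist'); tc=np.array(a['tool_from_camera'])
_,_,K=snap('wrist')
M=R.from_quat([0.418,0.569,-0.416,0.573]).as_matrix(); W=np.eye(4);W[:3,:3]=M;W[:3,3]=[.655,-.2251,.2445]
T=W@tc
b=onz(T,K,310.8,173.3,.042); t=onz(T,K,313.3,196,.131); print(b,t,M.T@(b-t)*100)
# sanity: dark pixel centroid of bore
im=cv2.imread('pics/w2.png',0)[160:186,298:325]; m=im<70; ys,xs=np.nonzero(m); print(xs.mean()+298,ys.mean()+160,m.sum())
W=T.copy()
# thick-dowel/other check: dowel top seen in w1
M=np.array([[-.001,.953,.303],[0,.303,-.953],[-1,-.001,0]]);W=np.eye(4);W[:3,:3]=M;W[:3,3]=[.6534,-.2268,.2263]
print(onz(W@tc,K,314,206,.148))
E
```

```text
[ 0.65118089 -0.22531303  0.042     ] [ 0.65443961 -0.22583427  0.131     ] [ 8.89773473 -0.3445682  -0.17463971]
311.3174603174603 174.63492063492063 63
[ 0.65211997 -0.22518248  0.148     ]
```

Emit:
drive_tool --deltas '[[[0,0,0],[0,0.1,-0.15],0.5],[[0,0,0],[0.5,0.1,-0.1],0.5],[[0,0,0],[0.5,0.1,-0.1],0.5],[[0,0,0],[0.5,0,0],0.5],[[0,0,0],[0.5,0,0],0.5],[[0,0,0],[0.5,0,0],0.5],[[0,0,0],[0.3,0,0],0.5],[[0,0,0],[0,0,0],0.5],[[0,0,0],[0,0,0],0.5]]'

```text
clock: 9.32
tool_pos: [0.6051, 0.2445, 0.2128]
eef_rot: [0.417, 0.571, -0.417, 0.571]
contact_force: [-0.2, -0.7, -1.4]
opening: 0.124
```

```bash
python3 - <<'E'
from h import *
s,M=st()
W,T,K=snap('wrist','w4')
p=s['tool_pos']
for z in (p[2]-.1135,.088): print(proj(T,K,[p[0],p[1],z]))
w=cv2.resize(W['color'][140:240,260:370,::-1],None,fx=5,fy=5,interpolation=cv2.INTER_CUBIC)
cv2.imwrite('pics/c4.png',w)
E
```

```text
t 9.32 pos [0.6051 0.2445 0.2128] F [-0.2 -0.7 -1.4] op 0.124
[[-0.     0.953  0.305]
 [-0.     0.305 -0.953]
 [-1.    -0.     0.   ]]
(np.float64(314.8295894462089), np.float64(195.7933305134799))
(np.float64(314.83080507873854), np.float64(192.42102778062292))
```

View pics/c4.png

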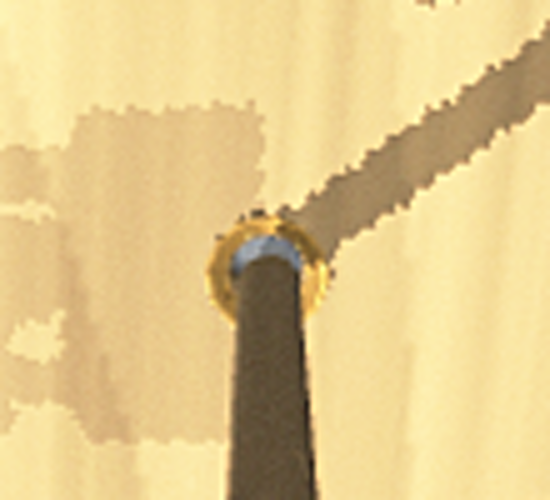

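The tip sits over the eyelet: rim centre at crop (268,273), tip centre at (270,284), about 1 mm off in tool z. I'll correct that and go in gently.

Emit:
drive_tool --deltas '[[[0,0,0],[0.2,0,0.1],0.5],[[0,0,0],[0.3,0,0],0.5],[[0,0,0],[0.3,0,0],0.5],[[0,0,0],[0.2,0,0],0.5],[[0,0,0],[0.2,0,0],0.5],[[0,0,0],[0.2,0,0],0.5],[[0,0,0],[0.1,0,0],0.5],[[0,0,0],[0,0,0],0.5]]'

```text
clock: 10.03
tool_pos: [0.6053, 0.2435, 0.1977]
eef_rot: [0.417, 0.571, -0.417, 0.571]
contact_force: [-0.2, -0.8, -0.9]
opening: 0.121
```

Emit:
drive_tool --deltas '[[[0,0,0],[0.2,0,0],0.5],[[0,0,0],[0.2,0,0],0.5],[[0,0,0],[0.2,0,0],0.5],[[0,0,0],[0.1,0,0],0.5],[[0,0,0],[0,0,0],0.5]]'

```text
clock: 10.45
tool_pos: [0.6053, 0.2435, 0.1907]
eef_rot: [0.417, 0.571, -0.417, 0.571]
contact_force: [-0.3, 0.4, -0.3]
opening: 0.123
```

Emit:
drive_tool --deltas '[[[0,0,0],[0.2,0,0],0.5],[[0,0,0],[0.2,0,0],0.5],[[0,0,0],[0.2,0,0],0.5],[[0,0,0],[0.1,0,0],0.5],[[0,0,0],[0,0,0],0.5]]'

```text
clock: 10.87
tool_pos: [0.6053, 0.2436, 0.1836]
eef_rot: [0.417, 0.571, -0.417, 0.571]
contact_force: [-0.6, -0.2, -0.2]
opening: 0.123
```

Emit:
drive_tool --deltas '[[[0,0,0],[0.1,0,0],0.5],[[0,0,0],[0.1,0,0],0.5],[[0,0,0],[0,0,0],0.5]]'

```text
clock: 11.12
tool_pos: [0.6054, 0.2435, 0.1818]
eef_rot: [0.417, 0.571, -0.417, 0.571]
contact_force: [0.4, 0.6, -0.7]
opening: 0.118
```

Emit:
drive_tool --deltas '[[[0,0,0],[0.1,0,0],0.5],[[0,0,0],[0.1,0,0],0.5],[[0,0,0],[0,0,0],0.5]]'

```text
clock: 11.37
tool_pos: [0.6054, 0.2436, 0.1798]
eef_rot: [0.417, 0.571, -0.417, 0.571]
contact_force: [-0.4, -0.5, -0.6]
opening: 0.123
```

Emit:
drive_tool --deltas '[[[0,0,0],[0.1,0,0],0.5],[[0,0,0],[0.1,0,0],0.5],[[0,0,0],[0,0,0],0.5]]'

```text
clock: 11.62
tool_pos: [0.6054, 0.2436, 0.1778]
eef_rot: [0.417, 0.571, -0.417, 0.571]
contact_force: [0.4, -0.3, -0.2]
opening: 0.124
```

Clean so far. I'll keep feeling downward.

Emit:
drive_tool --deltas '[[[0,0,0],[0.1,0,0],0.5],[[0,0,0],[0.1,0,0],0.5],[[0,0,0],[0,0,0],0.5]]'

```text
clock: 11.87
tool_pos: [0.6063, 0.2439, 0.177]
eef_rot: [0.418, 0.571, -0.416, 0.571]
contact_force: [-0.4, 0.9, 4.6]
opening: 0.119
```

Emit:
drive_tool --deltas '[[[0,0,0],[0.1,0,0],0.5],[[0,0,0],[0.1,0,0],0.5],[[0,0,0],[0,0,0],0.5]]'

```text
clock: 12.12
tool_pos: [0.6064, 0.2439, 0.1753]
eef_rot: [0.418, 0.571, -0.416, 0.572]
contact_force: [-0.9, -0.7, 7.3]
opening: 0.123
```

Emit:
drive_tool --deltas '[[[0,0,0],[0.1,0,0],0.5],[[0,0,0],[0.1,0,0],0.5],[[0,0,0],[0,0,0],0.5]]'

```text
clock: 12.37
tool_pos: [0.6066, 0.2439, 0.1736]
eef_rot: [0.418, 0.571, -0.416, 0.572]
contact_force: [-0.4, -0.3, 7.2]
opening: 0.12
```

Emit:
drive_tool --deltas '[[[0,0,0],[0.1,0,0],0.5],[[0,0,0],[0.1,0,0],0.5],[[0,0,0],[0,0,0],0.5]]'

```text
clock: 12.62
tool_pos: [0.6065, 0.2439, 0.1715]
eef_rot: [0.418, 0.571, -0.416, 0.572]
contact_force: [-0.6, -1.2, 6.7]
opening: 0.121
```

Emit:
drive_tool --deltas '[[[0,0,0],[0.1,0,0],0.5],[[0,0,0],[0,0,0],0.5],[[0,0,0],[0,0,0],0.5]]'

```text
clock: 12.87
tool_pos: [0.6065, 0.2439, 0.1705]
eef_rot: [0.418, 0.571, -0.416, 0.572]
contact_force: [-0.6, -0.1, 6.5]
opening: 0.123
```

```bash
cat > dr.py <<'E'
from h import *
def bright(n):
    s,T,K=snap('top',n)
    g=cv2.cvtColor(s['color'],cv2.COLOR_RGB2HSV)[195:250,185:260].astype(int)
    m=(g[...,1]<40)&(g[...,2]>130); ys,xs=np.nonzero(m)
    print('handle px n',len(xs),'lowest rows',np.sort(ys)[-10:]+195 if len(ys) else 0)
E
python3 - <<'E'
from dr import *
st(); bright('t5')
im=cv2.imread('pics/top0.png'); g=cv2.cvtColor(im,cv2.COLOR_BGR2HSV)[195:250,185:260]; ys,xs=np.nonzero((g[...,1]<40)&(g[...,2]>130)); print(len(ys),np.sort(ys)[-10:]+195)
E
```

```text
t 12.87 pos [0.6065 0.2439 0.1705] F [-0.6 -0.1  6.5] op 0.123
[[ 0.003  0.953  0.304]
 [ 0.001  0.304 -0.953]
 [-1.     0.003 -0.   ]]
handle px n 361 lowest rows [233 233 233 233 234 234 234 234 234 234]
341 [224 224 224 224 224 225 225 225 225 225]
```

The handle rows moved from 225 to 234, about 22 mm. The drawer has sprung out, so I stop pressing and withdraw.

Emit:
drive_tool --deltas '[[[0,0,0],[-0.5,0,0],0.5],[[0,0,0],[-0.5,0,0],0.5],[[0,0,0],[-0.5,0,0],0.5],[[0,0,0],[-0.7,0,0],0.5],[[0,0,0],[-0.8,0,0],0.5],[[0,0,0],[-1,0,0],0.5],[[0,0,0],[-1,0,0],0.5],[[0,0,0],[-1.3,0,0],0.5],[[0,0,0],[-1.2,0,0],0.5],[[0,0,0],[-0.5,0,0],0.5],[[0,0,0],[0,0,0],0.5],[[0,0,0],[0,0,0],0.5]]'

```text
clock: 13.92
tool_pos: [0.6054, 0.2436, 0.2492]
eef_rot: [0.417, 0.571, -0.417, 0.571]
contact_force: [0.8, -0.4, -0.7]
opening: 0.122
```

```bash
python3 - <<'E'
from dr import *
s,M=st(); bright('t6')
d=np.array([.6537,-.2248,.2445])-s['tool_pos']; print(M.T@d*100)
a,T,K=snap('wrist','w6')
g=cv2.cvtColor(a['color'],cv2.COLOR_RGB2GRAY); 
E
```

```text
t 13.92 pos [0.6054 0.2436 0.2492] F [ 0.8 -0.4 -0.7] op 0.122
[[ 0.     0.952  0.305]
 [ 0.     0.305 -0.952]
 [-1.     0.    -0.   ]]
handle px n 353 lowest rows [233 233 233 233 234 234 234 234 234 234]
[ 0.46360411 -9.67069438 46.08366473]
```

Emit:
drive_tool --deltas '[[[0,0,0],[0,-0.2,1.0],0.5],[[0,0,0],[0,-0.4,2.0],0.5],[[0,0,0],[0,-0.4,2.0],0.5],[[0,0,0],[0,-0.4,2.0],0.5],[[0,0,0],[0,-0.4,2.0],0.5],[[0,0,0],[0,-0.4,2.0],0.5],[[0,0,0],[0,-0.4,2.0],0.5],[[0,0,0],[0,-0.4,2.0],0.5],[[0,0,0],[0,-0.4,2.0],0.5],[[0,0,0],[0,-0.4,2.0],0.5],[[0,0,0],[0,-0.4,2.0],0.5],[[0,0,0],[0,-0.4,2.0],0.5]]'

```text
clock: 15.02
tool_pos: [0.6312, 0.0083, 0.2484]
eef_rot: [0.417, 0.571, -0.418, 0.571]
contact_force: [0.5, 0.7, -0.3]
opening: 0.122
```

Emit:
drive_tool --deltas '[[[0,0,0],[0,-0.4,2.0],0.5],[[0,0,0],[0,-0.4,2.0],0.5],[[0,0,0],[0,-0.4,2.0],0.5],[[0,0,0],[0,-0.5,2.0],0.5],[[0,0,0],[0,-0.5,2.0],0.5],[[0,0,0],[0,-0.5,2.0],0.5],[[0,0,0],[0,-0.5,2.0],0.5],[[0,0,0],[0,-0.5,2.0],0.5],[[0,0,0],[0,-0.5,2.0],0.5],[[0,0,0],[0,-0.5,2.0],0.5],[[0,0,0],[0,-0.4,2.0],0.5],[[0,0,0],[0,0,1.1],0.5]]'

```text
clock: 16.02
tool_pos: [0.6519, -0.2298, 0.2483]
eef_rot: [0.417, 0.57, -0.419, 0.57]
contact_force: [-0.1, -0.6, 0.8]
opening: 0.125
```

Emit:
drive_tool --deltas '[[[0,0,0],[0,0,0],0.5],[[0,0,0],[0,0,0],0.5],[[0,0,0],[0,0,0],0.5],[[0,0,0],[0,0,0],0.5]]'

```text
clock: 16.35
tool_pos: [0.6537, -0.2228, 0.2489]
eef_rot: [0.417, 0.572, -0.416, 0.571]
contact_force: [-0.1, 0.6, -0.4]
opening: 0.118
```

```bash
python3 - <<'E'
from dr import *
s,M=st()
d=np.array([.6537,-.2248,.2035])-s['tool_pos']; print(M.T@d*100)
E
```

```text
t 16.35 pos [ 0.6537 -0.2228  0.2489] F [-0.1  0.6 -0.4] op 0.118
[[-0.     0.952  0.307]
 [ 0.002  0.307 -0.952]
 [-1.     0.    -0.002]]
[ 4.54124617 -0.06178835  0.19339942]
```

Emit:
drive_tool --deltas '[[[0,0,0],[0.5,-0.1,0.2],0.5],[[0,0,0],[1.5,0,0],0.5],[[0,0,0],[1.5,0,0],0.5],[[0,0,0],[1.5,0,0],0.5],[[0,0,0],[1.5,0,0],0.5],[[0,0,0],[0.9,0,0],0.5],[[0,0,0],[0.5,0,0],0.5],[[0,0,0],[0,0,0],0.5],[[0,0,0],[0,0,0],0.5]]'

```text
clock: 17.1
tool_pos: [0.6535, -0.2271, 0.1703]
eef_rot: [0.417, 0.571, -0.417, 0.571]
contact_force: [-1.4, -0.6, 0.0]
opening: 0.122
```

```bash
python3 - <<'E'
from h import *
s,M=st()
print(M.T@(np.array([.6537,-.2248,.17])-s['tool_pos'])*100)
W,T,K=snap('wrist','w7')
p=s['tool_pos']
for z in (p[2]-.1135,.042): print(proj(T,K,[p[0],p[1],z]))
w=cv2.resize(W['color'][140:240,260:370,::-1],None,fx=5,fy=5,interpolation=cv2.INTER_CUBIC)
cv2.imwrite('pics/c7.png',w)
E
```

```text
t 17.1 pos [ 0.6535 -0.2271  0.1703] F [-1.4 -0.6  0. ] op 0.122
[[ 0.001  0.952  0.305]
 [-0.     0.305 -0.952]
 [-1.     0.001  0.   ]]
[ 0.03257544  0.09188347 -0.21626128]
(np.float64(314.7170306483805), np.float64(195.7706421022812))
(np.float64(314.7099587342171), np.float64(191.38740758619042))
```

View pics/c7.png

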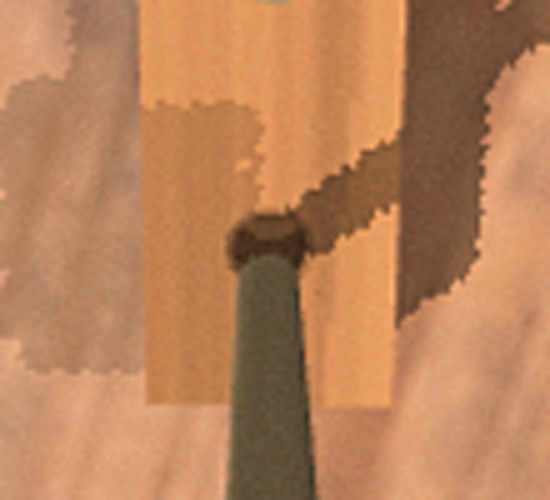

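The bore centre is at crop (267,249) and the tip centre at (270,284). That is about 2.2 mm too far in +z, which agrees with the recorded pose. I'll correct and lower.

Emit:
drive_tool --deltas '[[[0,0,0],[0,0,-0.22],0.5],[[0,0,0],[0.3,0,0],0.5],[[0,0,0],[0.3,0,0],0.5],[[0,0,0],[0.3,0,0],0.5],[[0,0,0],[0.3,0,0],0.5],[[0,0,0],[0.3,0,0],0.5],[[0,0,0],[0.3,0,0],0.5],[[0,0,0],[0.2,0,0],0.5],[[0,0,0],[0,0,0],0.5]]'

```text
clock: 17.9
tool_pos: [0.6521, -0.2251, 0.1493]
eef_rot: [0.417, 0.571, -0.417, 0.571]
contact_force: [0.1, 0.4, 0.1]
opening: 0.124
```

Emit:
drive_tool --deltas '[[[0,0,0],[0.4,0,0],0.5],[[0,0,0],[0.4,0,0],0.5],[[0,0,0],[0.4,0,0],0.5],[[0,0,0],[0.4,0,0],0.5],[[0,0,0],[0.4,0,0],0.5],[[0,0,0],[0.3,0,0],0.5],[[0,0,0],[0.2,0,0],0.5],[[0,0,0],[0,0,0],0.5]]'

```text
clock: 18.57
tool_pos: [0.6522, -0.225, 0.1244]
eef_rot: [0.417, 0.571, -0.417, 0.571]
contact_force: [0.2, 0.2, -0.6]
opening: 0.125
```

Emit:
drive_tool --deltas '[[[0,0,0],[0.1,0,0],0.5],[[0,0,0],[0.1,0,0],0.5],[[0,0,0],[0.1,0,0],0.5],[[0,0,0],[0,0,0],0.5]]'

```text
clock: 18.9
tool_pos: [0.6524, -0.2251, 0.1219]
eef_rot: [0.417, 0.571, -0.417, 0.571]
contact_force: [-0.1, 0.5, -0.2]
opening: 0.126
```

Emit:
drive_tool --deltas '[[[0,0,0],[0,0,0],1.5],[[0,0,0],[0,0,0],2],[[0,0,0],[0,0,0],3],[[0,0,0],[0,0,0],4],[[0,0,0],[0,0,0],4.5],[[0,0,0],[0,0,0],4.5],[[0,0,0],[-1,0,0],4.5],[[0,0,0],[-2,0,0],4.5],[[0,0,0],[-3,0,0],4.5],[[0,0,0],[-3,0,0],4.5],[[0,0,0],[-2,0,0],4.5],[[0,0,0],[0,0,0],4.5]]'

```text
clock: 19.9
tool_pos: [0.6556, -0.2262, 0.2384]
eef_rot: [0.418, 0.567, -0.416, 0.575]
contact_force: [0.3, 0.4, 0.1]
opening: 0.512
```

```bash
python3 - <<'E'
from h import *
s,M=st()
a,T,K=snap('top','t8'); 
g=cv2.cvtColor(a['color'],cv2.COLOR_RGB2HSV)[200:250,185:260].astype(int)
m=((g[...,1]<40)&(g[...,2]>130)).astype(np.uint8)
ys,xs=np.nonzero(m)
# bar = lower band: for each column, lowest pixel run
c=np.array([(x,ys[xs==x].max()) for x in np.unique(xs)]); 
print(c[:,0].min()+185,c[:,0].max()+185,(c[:,1]+200).tolist())
w,T3,K3=snap('wrist','w8')
im=a['color'][190:250,170:270,::-1]; b=a['color'][130:190,355:430,::-1]
cc=np.zeros((300,800,3),np.uint8); cc[:,:500]=cv2.resize(im,(500,300),interpolation=cv2.INTER_CUBIC); cc[:240,500:]=cv2.resize(b,(300,240),interpolation=cv2.INTER_CUBIC)
cv2.imwrite('pics/c8.png',cc)
E
```

```text
t 19.9 pos [ 0.6556 -0.2262  0.2384] F [0.3 0.4 0.1] op 0.512
[[ 0.01   0.953  0.304]
 [-0.003  0.304 -0.953]
 [-1.     0.009  0.006]]
204 244 [234, 234, 234, 234, 234, 234, 233, 232, 232, 232, 232, 231, 231, 231, 231, 230, 230, 230, 230, 229, 229, 229, 229, 228, 228, 228, 228, 228, 227, 227, 227, 227, 227, 226, 226, 226, 226, 226, 226, 226, 225]
```

View pics/c8.png

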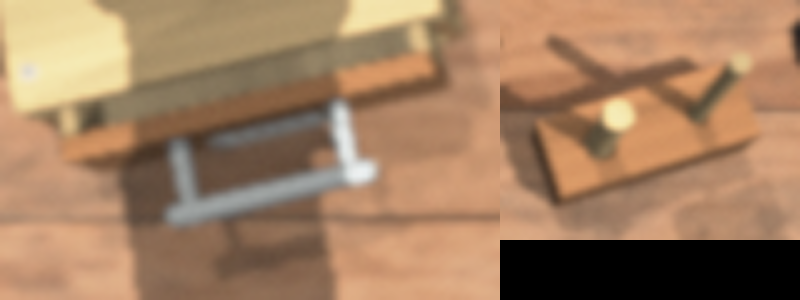

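The dowel stands back in its bore, and its top matches the first picture. The drawer is ajar, with its bar running from crop (168,214) to (375,172). Next is the handle.

```bash
python3 - <<'E'
from h import *
s,M=st(); _,T,K=snap('top')
a=lambda u,v:onz(T,K,170+u/5-.4,190+v/5-.4,.054)
l,q,m=a(168,214),a(375,172),a(271,193); h=l-q
print(l,q,m,np.linalg.norm(h),np.degrees(np.arctan2(-h[0],h[1])))
d=m-s['tool_pos']; ya=np.radians(14.3); y=np.array([np.cos(ya),np.sin(ya)]); z=np.array([y[1],-y[0]])
print('after turn: y,z cm',d[:2]@y*100,d[:2]@z*100)
E
```

```text
t 20.0 pos [ 0.6529 -0.2253  0.2333] F [-0.4  0.3 -0.5] op 0.508
[[ 0.002  0.952  0.305]
 [-0.001  0.305 -0.952]
 [-1.     0.002  0.001]]
[0.46920582 0.25841924 0.054     ] [0.48882743 0.16103151 0.054     ] [0.47899821 0.21005717 0.054     ] 0.09934474046969649 11.391407718804784
after turn: y,z cm -6.094988303757249 -46.48040699012452
```

Emit:
drive_tool --deltas '[[[3.3,0,0],[0,0,0],4.5],[[0,0,0],[0,-0.2,-2],4.5],[[0,0,0],[0,-0.3,-2.5],4.5],[[0,0,0],[0,-0.3,-2.5],4.5],[[0,0,0],[0,-0.3,-2.5],4.5],[[0,0,0],[0,-0.3,-2.5],4.5],[[0,0,0],[0,-0.3,-2.5],4.5],[[0,0,0],[0,-0.3,-2.5],4.5],[[0,0,0],[0,-0.3,-2.5],4.5],[[0,0,0],[0,-0.3,-2.5],4.5],[[0,0,0],[0,-0.3,-2.5],4.5],[[0,0,0],[0,-0.3,-2.5],4.5]]'

```text
clock: 21.05
tool_pos: [0.5524, 0.0293, 0.2305]
eef_rot: [0.432, 0.56, -0.434, 0.558]
contact_force: [-0.1, 0.3, -0.1]
opening: 0.51
```

Emit:
drive_tool --deltas '[[[0,0,0],[0,-0.3,-2.5],2.6],[[0,0,0],[0,-0.3,-2.5],2.6],[[0,0,0],[0,-0.3,-2.5],2.6],[[0,0,0],[0,-0.4,-2.5],2.6],[[0,0,0],[0,-0.4,-2.5],2.6],[[0,0,0],[0,-0.4,-2.5],2.6],[[0,0,0],[0,-0.4,-2.5],2.6],[[0,0,0],[0,-0.4,-2],2.6],[[0,0,0],[0,0,0],2.6],[[0,0,0],[0,0,0],2.6],[[0,0,0],[0,0,0],2.6],[[0,0,0],[0,0,0],2.6]]'

```text
clock: 22.05
tool_pos: [0.4779, 0.208, 0.2316]
eef_rot: [0.433, 0.558, -0.435, 0.558]
contact_force: [0.7, 0.8, -0.0]
opening: 0.295
```

```bash
python3 - <<'E'
from h import *
s,M=st()
print('to top-cam handle, tool cm',M.T@(np.array([.479,.210,.046])-s['tool_pos'])*100)
W,T,K=snap('wrist','w9')
p=s['tool_pos']; print(proj(T,K,[p[0],p[1],.054]))
cv2.imwrite('pics/c9.png',cv2.resize(W['color'][100:350,160:480,::-1],None,fx=2,fy=2))
E
```

```text
t 22.05 pos [0.4779 0.208  0.2316] F [ 0.7  0.8 -0. ] op 0.295
[[-0.001  0.969  0.247]
 [-0.001  0.247 -0.969]
 [-1.    -0.001  0.001]]
to top-cam handle, tool cm [18.55534754  0.17231296 -0.19168743]
(np.float64(314.9850783649264), np.float64(179.23807384662166))
```

View pics/c9.png

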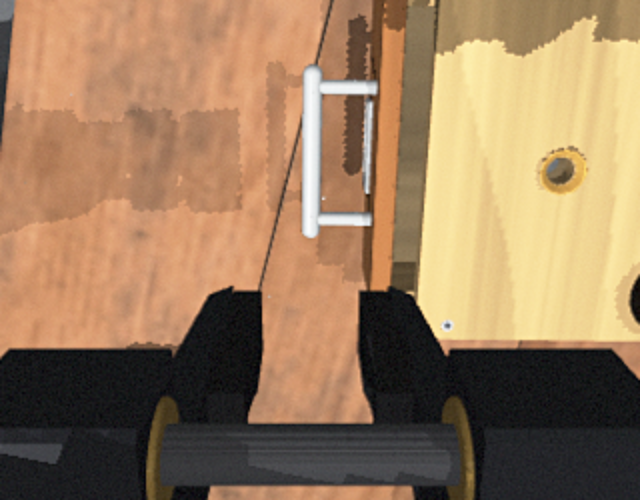

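The bar's middle is at full-image (316,176) and parallel to the pads, within about 1.5 mm of the axis across it. I'll narrow the jaws to fit between bar and face, then descend.

Emit:
drive_tool --deltas '[[[0,0,0],[2,-0.1,-0.3],2.3],[[0,0,0],[3,0,0],2.3],[[0,0,0],[3,0,0],2.3],[[0,0,0],[2,0,0],2.3],[[0,0,0],[1,0,0],2.3],[[0,0,0],[1,0,0],2.3],[[0,0,0],[0,0,0],2.3],[[0,0,0],[0,0,0],2.3]]' --force 15

```text
clock: 22.77
tool_pos: [0.4763, 0.2124, 0.1124]
eef_rot: [0.434, 0.559, -0.433, 0.559]
contact_force: [0.7, -0.2, 0.0]
opening: 0.259
```

Emit:
drive_tool --deltas '[[[0,0,0],[0.5,0,0],2.3],[[0,0,0],[0.5,0,0],2.3],[[0,0,0],[0.5,0,0],2.3],[[0,0,0],[0.5,0,0],2.3],[[0,0,0],[0,0,0],2.3]]'

```text
clock: 23.18
tool_pos: [0.4753, 0.2124, 0.0912]
eef_rot: [0.433, 0.559, -0.434, 0.559]
contact_force: [-0.4, 0.4, 0.1]
opening: 0.262
```

Emit:
drive_tool --deltas '[[[0,0,0],[0.5,0,0],2.3],[[0,0,0],[0.5,0,0],2.3],[[0,0,0],[0.5,0,0],2.3],[[0,0,0],[0,0,0],2.3]]'

```text
clock: 23.52
tool_pos: [0.4752, 0.2124, 0.076]
eef_rot: [0.433, 0.559, -0.434, 0.559]
contact_force: [0.0, 0.4, -0.6]
opening: 0.26
```

Emit:
drive_tool --deltas '[[[0,0,0],[0.5,0,0],2.3],[[0,0,0],[0.5,0,0],2.3],[[0,0,0],[0.5,0,0],2.3],[[0,0,0],[0.5,0,0],2.3],[[0,0,0],[0.5,0,0],2.3],[[0,0,0],[0.4,0,0],2.3],[[0,0,0],[0,0,0],2.3]]'

```text
clock: 24.1
tool_pos: [0.4753, 0.2124, 0.0471]
eef_rot: [0.433, 0.559, -0.434, 0.559]
contact_force: [0.5, -0.7, 0.9]
opening: 0.261
```

Emit:
drive_tool --deltas '[[[0,0,0],[0,0,0],1.8],[[0,0,0],[0,0,0],1.4],[[0,0,0],[0,0,0],1.0],[[0,0,0],[0,0,0],0.5],[[0,0,0],[0,0,0],0.5],[[0,0,0],[0,0,0],0.5],[[0,0,0],[0,0,0],0.5]]'

```text
clock: 24.68
tool_pos: [0.4759, 0.2127, 0.0481]
eef_rot: [0.433, 0.559, -0.433, 0.559]
contact_force: [0.7, -0.5, 1.3]
opening: 0.057
```

The opening is under the bar's 11 mm, so I'll look.

```bash
python3 - <<'E'
from h import *
st(); W,T,K=snap('wrist','w10'); S,_,_=snap('scene','s10')
c=np.zeros((500,800,3),np.uint8); c[:,:400]=cv2.resize(W['color'][150:350,235:395,::-1],(400,500))
c[:,400:]=cv2.resize(S['color'][130:230,240:320,::-1],(400,500),interpolation=cv2.INTER_CUBIC)
cv2.imwrite('pics/c10.png',c)
E
```

```text
t 24.68 pos [0.4759 0.2127 0.0481] F [ 0.7 -0.5  1.3] op 0.057
[[ 0.     0.968  0.249]
 [ 0.     0.249 -0.968]
 [-1.     0.    -0.   ]]
```

View pics/c10.png

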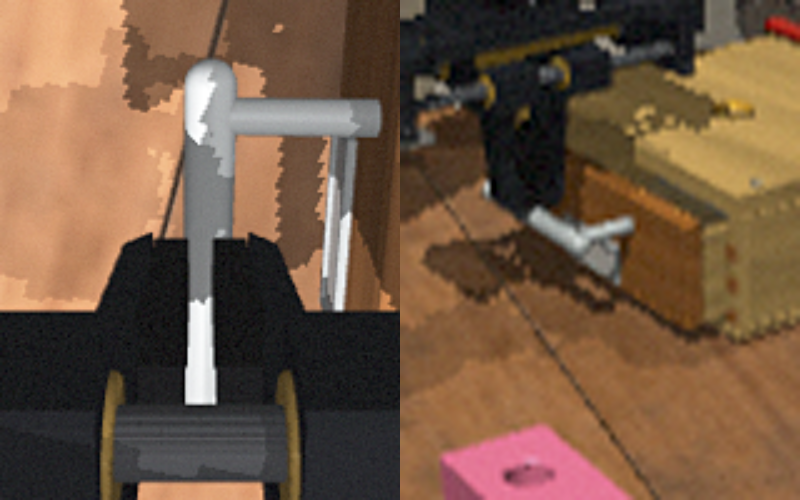

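The bar sits between the fingers. I'll pull gently along tool −y.

Emit:
drive_tool --deltas '[[[0,0,0],[0,-0.2,0],0.5],[[0,0,0],[0,-0.4,0],0.5],[[0,0,0],[0,-0.4,0],0.5],[[0,0,0],[0,-0.5,0],0.5],[[0,0,0],[0,-0.5,0],0.5],[[0,0,0],[0,-0.5,0],0.5],[[0,0,0],[0,-0.5,0],0.5],[[0,0,0],[0,-0.5,0],0.5],[[0,0,0],[0,-0.4,0],0.5],[[0,0,0],[0,-0.3,0],0.5],[[0,0,0],[0,0,0],0.5]]'

```text
clock: 25.7
tool_pos: [0.4342, 0.2019, 0.048]
eef_rot: [0.433, 0.559, -0.433, 0.559]
contact_force: [0.7, 0.7, -0.0]
opening: 0.061
```

Emit:
drive_tool --deltas '[[[0,0,0],[0,-0.2,0],0.5],[[0,0,0],[0,-0.2,0],0.5],[[0,0,0],[0,0,0],0.5]]'

```text
clock: 25.95
tool_pos: [0.4309, 0.201, 0.048]
eef_rot: [0.433, 0.559, -0.433, 0.559]
contact_force: [0.0, -0.3, -0.0]
opening: 0.061
```

Emit:
drive_tool --deltas '[[[0,0,0],[0,-0.2,0],0.5],[[0,0,0],[0,-0.2,0],0.5],[[0,0,0],[0,0,0],0.5]]'

```text
clock: 26.2
tool_pos: [0.4268, 0.2, 0.048]
eef_rot: [0.433, 0.559, -0.433, 0.559]
contact_force: [-0.3, -0.6, -0.9]
opening: 0.056
```

```bash
python3 - <<'E'
from h import *
S,_,_=snap('scene','s11');W,_,_=snap('wrist','w11');P,_,_=snap('top','t11')
c=np.zeros((500,800,3),np.uint8)
c[:,:400]=cv2.resize(S['color'][130:230,230:310,::-1],(400,500),interpolation=cv2.INTER_CUBIC)
c[:250,400:]=cv2.resize(W['color'][100:350,160:480,::-1],(400,250)); c[250:,400:]=cv2.resize(P['color'][180:280,160:320,::-1],(400,250))
cv2.imwrite('pics/c11.png',c)
E
```

```text
(no output)
```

View pics/c11.png

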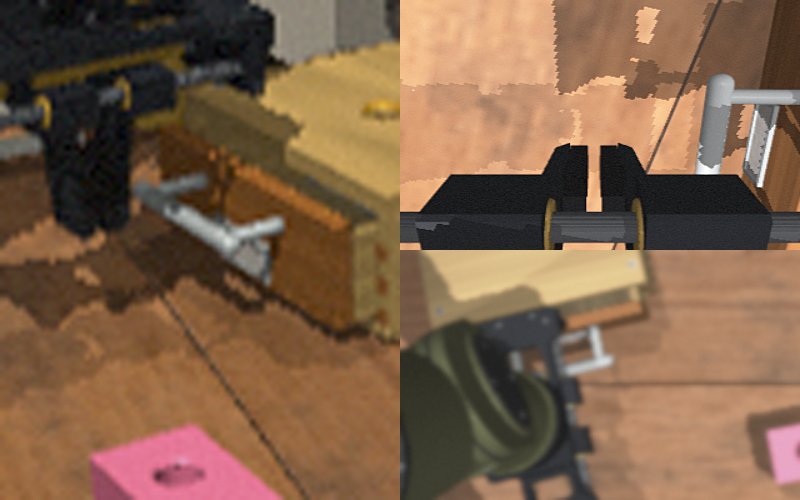

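The fingers closed all the way to the commanded 5 mm, with the bar seen below the slit, so they passed over it. The drawer barely moved. I'll check the bar's height by numbers, since my 12 pictures are used up.

```bash
python3 - <<'E'
from h import *
s,M=st(); print('tip_reach',r.tip_reach)
S,Ts,Ks=snap('scene'); P,Tt,Kt=snap('top')
def tri(a,b):
    o1,d1=ray(Ts,Ks,*a);o2,d2=ray(Tt,Kt,*b)
    t=np.linalg.lstsq(np.c_[d1,-d2],o2-o1,rcond=None)[0]
    p,q=o1+t[0]*d1,o2+t[1]*d2; return (p+q)/2,np.linalg.norm(p-q)
print('bar right end now',tri((282,183.5),(242.8,227)))
# project expected points in scene: bar right end, and fingertip now
e=np.array([.479+.05*.247-.0, .210-.05*.969,.054])
for z in (.03,.042,.054): print(z,proj(Ts,Ks,[e[0],e[1],z]),proj(Tt,Kt,[e[0],e[1],z]))
p=s['tool_pos']
for d in (.011,-.01): print('tip',d,proj(Ts,Ks,p-[0,0,d]))
# finger bottom in scene: c11 crop (90,232)->
print('observed finger bottom approx',(230+90/5,130+232/5))
E
```

```text
t 26.35 pos [0.4274 0.2002 0.048 ] F [ 0.1 -0.3 -0.2] op 0.056
[[ 0.     0.968  0.249]
 [ 0.     0.249 -0.968]
 [-1.     0.    -0.   ]]
tip_reach 0.011
bar right end now (array([0.49402309, 0.16457326, 0.03861213]), np.float64(0.023324671640262726))
0.03 (np.float64(276.9899397589439), np.float64(187.32172491674595)) (np.float64(246.30273396194656), np.float64(223.80870528555602))
0.042 (np.float64(276.8267369588209), np.float64(183.12843879927019)) (np.float64(245.3703883552935), np.float64(223.37997209699682))
0.054 (np.float64(276.6617802368731), np.float64(178.89008791554113)) (np.float64(244.41357625478216), np.float64(222.93998814707848))
tip 0.011 (np.float64(248.73896334645656), np.float64(183.00624133956975))
tip -0.01 (np.float64(248.18886309583195), np.float64(175.62418517820313))
observed finger bottom approx (248.0, 176.4)
```

```bash
python3 - <<'E'
from h import *
s,M=st(); P,Tt,Kt=snap('top','t12'); S,Ts,Ks=snap('scene','s12'); W,T,K=snap('wrist','w12')
for x in (.02,.011,0,-.008,-.02):
  print(x,[np.round(proj(T,K,np.array(s['tool_pos'])+M@np.array([x,.01,z])),1).tolist() for z in (-.009,.009)])
def bar(n):
    g=cv2.cvtColor(cv2.imread(f'pics/{n}.png'),cv2.COLOR_BGR2HSV)[200:260,232:250].astype(int)
    m=(g[...,1]<45)&(g[...,2]>120); return [int(np.nonzero(m[:,c])[0].max()+200) if m[:,c].any() else 0 for c in range(18)]
for n in ('t8','t12'): print(n,bar(n))
for n in ('s11',):
    g=cv2.imread(f'pics/{n}.png',0); print(g[160:195,246],g[160:195,250])
w=cv2.imread('pics/w12.png',0); print('wrist col 300',w[200:270:3,300]); print('col 330',w[200:270:3,330])
E
```

```text
t 26.45 pos [0.4275 0.2002 0.048 ] F [ 0.4 -0.8  0.1] op 0.054
[[ 0.     0.968  0.249]
 [ 0.     0.249 -0.968]
 [-1.     0.    -0.   ]]
0.02 [[330.7, 225.1], [330.3, 250.6]]
0.011 [[331.5, 230.8], [331.0, 257.3]]
0 [[332.5, 238.5], [331.9, 266.4]]
-0.008 [[333.3, 244.8], [332.7, 273.7]]
-0.02 [[334.7, 255.3], [334.0, 285.9]]
t8 [228, 228, 227, 227, 227, 226, 226, 226, 226, 226, 226, 226, 225, 0, 0, 0, 0, 0]
t12 [228, 228, 228, 227, 227, 227, 227, 227, 226, 226, 226, 226, 225, 0, 0, 0, 0, 0]
[  3  22  20  21  18  11  17  19  25  19  22  20  27  32  24  33  18  43
  84 115 102  67  67  95 124 100  57  62  67  69  61  94 116  95 101] [ 18   6  19  15  13  20   5  17  16  13  12  17  17  14   8  21  86 128
 103  63  64  67  69  69  68  66  66  63  61  69  91 115 106 106 102]
wrist col 300 [175 169 172 175 199 169 192 199 203 201 205 177 199 202 199  97  27  27
  19  16  23  25  18  23]
col 330 [178 176 172 175 177 177 177 175 171 171 169 173 170 167 159  81  24  23
  22  22  28  21  24  12]
```

Both cameras show the real fingertips about 19 mm shorter than stated, at roughly TCP+8 mm. They rode just above the bar and the drawer did not move. I'll redo the approach with the TCP about 12 mm lower, at 0.036.

Emit:
drive_tool --deltas '[[[0,0,0],[-2,0,0],2.3],[[0,0,0],[-2,0,0],2.3],[[0,0,0],[-1.5,0,0],2.3],[[0,0,0],[0,1.5,0],2.3],[[0,0,0],[0,1.5,0],2.3],[[0,0,0],[0,1.5,0],2.3],[[0,0,0],[0,0.5,0],2.3],[[0,0,0],[0,0,0],2.3],[[0,0,0],[0,0,0],2.3]]'

```text
clock: 27.35
tool_pos: [0.4749, 0.2122, 0.1027]
eef_rot: [0.433, 0.559, -0.434, 0.559]
contact_force: [-0.2, -0.5, -0.4]
opening: 0.258
```

```bash
python3 - <<'E'
from h import *
s,M=st(); print('y-coord',s['tool_pos'][:2]@np.array([.969,.247]))
W,T,K=snap('wrist','w13')
hs=cv2.cvtColor(W['color'],cv2.COLOR_RGB2HSV).astype(int)
for v in (110,120,130,140,150,160,170,180,190,200):
    m=(hs[v,260:380,1]<40)&(hs[v,260:380,2]>110); x=np.nonzero(m)[0]+260
    if len(x):
        print(v,x.min(),x.max(),len(x), [round(float(onz(T,K,u,v,.054)[:2]@np.array([.969,.247])),4) for u in (x.min(),x.max())])
E
```

```text
t 27.35 pos [0.4749 0.2122 0.1027] F [-0.2 -0.5 -0.4] op 0.258
[[-0.001  0.968  0.249]
 [-0.001  0.249 -0.968]
 [-1.    -0.001  0.   ]]
y-coord 0.5125715045107315
160 315 326 12 [0.5124, 0.52]
170 314 370 57 [0.5118, 0.5507]
180 312 360 16 [0.5104, 0.5441]
190 312 364 21 [0.5104, 0.5473]
200 312 364 21 [0.5104, 0.5477]
```

Emit:
drive_tool --deltas '[[[0,0,0],[1,0.1,0],2.3],[[0,0,0],[1,0,0],2.3],[[0,0,0],[1,0,0],2.3],[[0,0,0],[1,0,0],2.3],[[0,0,0],[0.5,0,0],2.3],[[0,0,0],[0.5,0,0],2.3],[[0,0,0],[0.4,0,0],2.3],[[0,0,0],[0,0,0],2.3]]'

```text
clock: 28.07
tool_pos: [0.4764, 0.2127, 0.0482]
eef_rot: [0.433, 0.559, -0.434, 0.559]
contact_force: [0.6, -0.8, -0.0]
opening: 0.263
```

Emit:
drive_tool --deltas '[[[0,0,0],[0.4,0,0],2.3],[[0,0,0],[0.4,0,0],2.3],[[0,0,0],[0.3,0,0],2.3],[[0,0,0],[0,0,0],2.3]]'

```text
clock: 28.4
tool_pos: [0.4765, 0.2128, 0.0376]
eef_rot: [0.433, 0.559, -0.433, 0.559]
contact_force: [0.5, 0.1, -0.6]
opening: 0.262
```

No contact. I'll close.

Emit:
drive_tool --deltas '[[[0,0,0],[0,0,0],1.6],[[0,0,0],[0,0,0],1.0],[[0,0,0],[0,0,0],0.5],[[0,0,0],[0,0,0],0.5],[[0,0,0],[0,0,0],0.5],[[0,0,0],[0,0,0],0.5],[[0,0,0],[0,0,0],0.5]]' --force 20

```text
clock: 28.98
tool_pos: [0.4771, 0.213, 0.0382]
eef_rot: [0.434, 0.559, -0.433, 0.559]
contact_force: [1.0, -0.2, -1.2]
opening: 0.113
```

The bar is gripped: the jaws stopped at about 10 mm. I'll pull.

Emit:
drive_tool --deltas '[[[0,0,0],[0,-0.2,0],0.5],[[0,0,0],[0,-0.4,0],0.5],[[0,0,0],[0,-0.5,0],0.5],[[0,0,0],[0,-0.5,0],0.5],[[0,0,0],[0,-0.5,0],0.5],[[0,0,0],[0,-0.5,0],0.5],[[0,0,0],[0,-0.5,0],0.5],[[0,0,0],[0,-0.5,0],0.5],[[0,0,0],[0,-0.4,0],0.5],[[0,0,0],[0,-0.2,0],0.5],[[0,0,0],[0,0,0],0.5]]'

```text
clock: 29.9
tool_pos: [0.4346, 0.2026, 0.0381]
eef_rot: [0.432, 0.56, -0.433, 0.559]
contact_force: [-1.0, 2.2, 2.9]
opening: 0.116
```

Emit:
drive_tool --deltas '[[[0,0,0],[0,-0.2,0],0.5],[[0,0,0],[0,-0.2,0],0.5],[[0,0,0],[0,0,0],0.5]]'

```text
clock: 30.15
tool_pos: [0.4338, 0.2024, 0.0381]
eef_rot: [0.435, 0.558, -0.432, 0.559]
contact_force: [2.4, 4.0, 0.1]
opening: 0.115
```

Emit:
drive_tool --deltas '[[[0,0,0],[0,-0.2,0],0.5],[[0,0,0],[0,-0.1,0],0.5],[[0,0,0],[0,0,0],0.5]]'

```text
clock: 30.4
tool_pos: [0.4338, 0.2025, 0.0382]
eef_rot: [0.436, 0.557, -0.43, 0.56]
contact_force: [7.6, 4.6, -4.3]
opening: 0.12
```

It has hit the stop: 44.6 mm of travel, no movement, rising force. I'll ease off, open and lift clear.

Emit:
drive_tool --deltas '[[[0,0,0],[0,0.3,0],0.5],[[0,0,0],[0,0.1,0],1.4],[[0,0,0],[0,0,0],2.0],[[0,0,0],[0,0,0],2.3],[[0,0,0],[0,0,0],2.3],[[0,0,0],[0,0,0],2.3],[[0,0,0],[0,0,0],2.3]]'

```text
clock: 30.98
tool_pos: [0.4328, 0.2012, 0.0379]
eef_rot: [0.433, 0.559, -0.434, 0.559]
contact_force: [-0.2, -0.3, 0.1]
opening: 0.258
```

Emit:
drive_tool --deltas '[[[0,0,0],[-0.5,0,0],2.3],[[0,0,0],[-0.5,0,0],2.3],[[0,0,0],[-1,0,0],2.3],[[0,0,0],[-1,0,0],2.3],[[0,0,0],[-2,0,0],2.3],[[0,0,0],[-3,0,0],2.3],[[0,0,0],[-3,0,0],2.3],[[0,0,0],[-3,0,0],2.3],[[0,0,0],[-3,0,0],2.3],[[0,0,0],[-2,0,0],2.3],[[0,0,0],[0,0,0],2.3],[[0,0,0],[0,0,0],2.3]]'

```text
clock: 31.98
tool_pos: [0.4336, 0.2019, 0.2298]
eef_rot: [0.434, 0.558, -0.432, 0.559]
contact_force: [0.3, -0.5, 0.5]
opening: 0.266
```

```bash
python3 - <<'E'
from h import *
u=np.array([.969,.247])
s,M=st(); print('tool y-coord',s['tool_pos'][:2]@u)
W,T,K=snap('wrist','w14'); P,Tt,Kt=snap('top','t14')
hs=cv2.cvtColor(W['color'],cv2.COLOR_RGB2HSV).astype(int)
for v in range(120,230,10):
    m=(hs[v,220:420,1]<40)&(hs[v,220:420,2]>110); x=np.nonzero(m)[0]+220
    if len(x): print(v,x.min(),x.max(),len(x),[round(float(onz(T,K,a,v,.054)[:2]@u),4) for a in (x.min(),x.min()+9)])
# unchanged things: diff of first and last top view around stand, tape, pencil
a=cv2.imread('pics/top0.png',0).astype(int); b=cv2.imread('pics/t14.png',0).astype(int)
for n,(x0,x1,y0,y1) in dict(stand=(360,430,135,185),thin_top=(408,420,140,152),pencil=(155,220,118,145),tape=(218,246,120,148)).items():
    d=np.abs(a-b)[y0:y1,x0:x1]; print(n,d.mean().round(1),(d>40).mean().round(3))
E
```

```text
t 31.98 pos [0.4336 0.2019 0.2298] F [ 0.3 -0.5  0.5] op 0.266
[[ 0.003  0.968  0.249]
 [ 0.002  0.249 -0.968]
 [-1.     0.003 -0.001]]
tool y-coord 0.4700390842707213
140 311 319 9 [0.4663, 0.4761]
150 310 347 38 [0.4652, 0.4751]
160 310 344 14 [0.4652, 0.4752]
170 310 344 14 [0.4652, 0.4753]
180 310 343 13 [0.4652, 0.4754]
190 310 343 13 [0.4651, 0.4755]
200 310 343 12 [0.4651, 0.4755]
210 310 319 10 [0.4651, 0.4756]
220 310 317 8 [0.4651, 0.4757]
stand 12.3 0.0
thin_top 14.9 0.0
pencil 14.3 0.0
tape 13.7 0.0
```

The bar is at 0.4703 along the slide axis, exactly where it stopped under load. The stand, dowels, pencil and tape are unchanged. I'll hand it in.

```bash
python3 -c "
from h import *
print(r.finish_job())"
```

```text
the job is handed in; nothing more can be done
None
```

The job is done and handed in at about 32 s: the drawer is out to its stop and the dowel is back in its own bore.

**What I did**
- **Release:** I put the thin dowel down the eyelet and felt the screw head about 24 mm below the rim. I pressed it about 6.5 mm at 7 N or so, until the drawer sprang out about 22 mm.
- **Dowel:** I stood it back in its bore with no sideways force, and it touched bottom at the height where I picked it up.
- **Drawer:** I gripped the handle and pulled until it stopped moving. It travelled 44.6 mm more, and the force rose to about 9 N.

**Last checks**
- **Drawer position:** after letting go, the handle was exactly where it stopped under load. The cameras put the whole slide at about 67–70 mm. The felt stop is the firmer evidence that it is fully out.
- **Other things:** the last top view matches the first one at the stand, dowel tops, pencil and tape. The gripper is well clear and reads no force.

**What failed or disagreed**
- **First pull:** this missed, because the fingers closed just above the handle bar without moving the drawer. Both cameras showed the fingertips about 19 mm shorter than stated, so I went about 10 mm lower and it then gripped.
- **Hole position:** the top camera put the hole about 4 mm away from where the wrist camera did. I went by the wrist camera, and the dowel entered cleanly.

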